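Switch the dish shaker to medium speed

ROBOT

A 6-joint arm with a two-finger parallel gripper is mounted at the origin on a cart in front of the work surface, level with it; the furniture and walls round the work are solid. World frame = base frame: x ahead of the robot, y to its left, z up, the work surface at z = 0. Lengths are in m, angles in rad, forces in N, time in s.
With the tool pointing down it reaches from about 0.25 to 0.725 m from the base axis. Payload 4 kg.
Tool frame: the origin (TCP) lies midway between the tips of the shut fingers; the grasp point (between the pads) lies 19 mm behind it; z points along the fingers, y is the direction in which the jaws open and shut (so a half turn about z gives the same grasp; the last joint's range is limited). The gripper opens to 85 mm and grips with 20 to 120 N. Pads are 22 mm wide; open, the fingers measure 114 mm over their backs; the gripper's body (76 mm by 85 mm) begins 54 mm behind the grasp point. The pads swing forward as they close: fully open they stand 13 mm farther back than shut.
Start: joints at [-1.189, 0.241, 0.005, 1.335, 0, 1.571], TCP at [0.186, -0.464, 0.231] pointing down, gripper open.
Joint ranges: [-2.72, 2.72], [-1.05, 1.87], [-1.09, 1.28], [-1.99, 2.15], [-1.42, 1.44], [-3.14, 3.14]. Speed limits (rad/s): [2.79, 2.79, 3.14, 3.14, 3.14, 3.14].

INTERFACE

Orientations are given as a unit quaternion [x, y, z, w].
In Python, from workcell import bot gives the robot as it stands.
- The arm moves only by the shell command python3 -m inch 'ROWS'. ROWS is JSON, a list of rows, each a list of 5 numbers: the shift along the tool's x, y, z scaled (see below), then the turn about the tool's z scaled (see below), then the closure, from 0 (fully open) to 1 (shut). A call has 1 to 10 rows; each row is the pose to reach, as a shift and turn from the pose commanded when the call began, along the tool's axes at that moment; what a row does not reach only later rows make up. The controller multiplies each number of a shift by 100 cm and each number of a turn by 120 degrees. A row lasts 1/8 s, in which the tool goes at most 62.5 mm and 10.7 degrees, less where a joint would pass 70% of its speed; a pose out of reach is approached as far as the arm can. A call with a number of a shift or a turn outside -1 to 1 is refused whole. A call with a gripper value outside its range is refused whole. The fingers move at their own pace and stop on an object; the grip force is fixed at half the most. Time passes only in rows, so rows that repeat a pose let the fingers close. It gives the time, the measured TCP pose, the force and the opening at its end, in the units of the state.
- bot.get_obs(): the state, without advancing time (a new reading comes with each control period).
- bot.camera(name): name is "scene" or "top" or "wrist"; returns the picture (400x640x3 uint8, red, green, blue); there is no depth.
- bot.calibration(name): a dict with "intrinsics" (3x3 intrinsics, pixels), "xyz" and "attitude" of the camera in the world; the wrist camera has in their place "tool_from_camera" (4x4, takes a point from camera to tool coordinates, whose origin is the TCP and whose axes are the flange's). Camera axes: x right, y down, z forward; pixel columns grow to the right and rows downward; lengths in m; the calibration is good to about 2 mm. The wrist camera is an equidistant fisheye: a pixel r from the principal point sees the ray r / f radians off the axis. A picture is of the moment at which its call begins: read the wrist's pose just before it. calibration takes no time and is no camera call.
- bot.job_done(): hands the job in, once; it reports no verdict.
Trained networks look in the newest picture that a camera, given by its name, has taken for a name from the list of things; names that differ only in an ending like _2 or _b are one class to them, and where a whole thing is asked for, a point or a joint stands for the part that bears it (a point fixed in the world has none). Each returns a list of dicts, best first, with "score" (0 to 1); they miss things now and then, are a little off and sometimes report something else, mostly with a low value. They report only what shows in the picture. A call takes as long as a camera call.
- bot.masks_of(camera, target): "pixels" (400x640 bool, what is visible of it) and "extent" ([left, top, width, height] as shares, 0 to 1, of the picture: columns of its width, rows of its height, round what is visible of it).
- bot.spot_point(camera, target): "point" ([column, row] as shares, 0 to 1, of the picture: columns of its width, rows of its height: a listed point, or the origin of a listed thing).
The state is a dict: "clock": time; "joint_pos": joint angles; "joint_vel": joint speeds; "tau": joint torques, N m; "eef_pos": TCP position; "tool_rot": TCP orientation; "ft_force": force on the tool from outside, world axes, zero at the start; "ft_torque": the same for the moment, N m; "grip_width": finger opening in m.
Only numpy, scipy, OpenCV 4.12 (cv2) and the standard library are available. Lean on these libraries where they do the work, as an engineer would, in place of code of your own. Each camera call takes 0.05 s, during which the arm holds its last target.

TASK

The dish shaker on the worktop is running at the wrong speed. Switch it to medium: press the middle key of its three speed keys fully down so that it stays down by itself and the outer key that is down now pops up. Do not switch it to the speed of the other outer key on the way.

Things in the scene. Friction and masses are not known exactly. Their poses are not given: they have to be found in the camera images.
- medium_key_top (a point): Centre of the flat top of the middle (two-rib) of three grey keys in a row, 50 mm apart, on the front ledge of a white dish shaker. Key tops 36 mm front to back, 30 mm across. Up: top 72 mm over the worktop, 16 mm over the ledge; down: 10 mm lower, moving straight down. x points to the shaker's back, y along the row to the left key, z up. Shaker fixed, yaw within 0.35 rad.
- medium_key (a joint): Travel of the middle key, m: 0 up, 0.010 fully down. The keys are interlocked, one is always down. Pressing takes about 3 N at first, less as it goes; past half travel the key snaps down and stays, and the one that was down snaps up. Hard stop at the bottom.
- slow_key (a joint): Travel of the left key (one rib), m: 0 up, 0.010 fully down. At the start either this or the right key is down. Behind the row, 50 mm from the key centres, begins the shaker's platform with two petri dishes, about 100 mm high in all; the shaker is 240 mm deep and 230 mm wide.
- fast_key (a joint): Travel of the right key (three ribs), m: 0 up, 0.010 fully down.

How it is judged:
By the outcome, as a careful person would: the job done as asked, in the order asked, and still so for the second after the job is handed in, with the robot touching nothing.
It also fails if it takes over 26 s, if anything falls off the work surface, if the arm or the gripper's body presses on something with over 40 N, if the wrist force passes 120 N, or if a joint passes its speed limit or range.

## Working session

There is one attempt and no reset: what is moved stays moved. The work goes in short steps, Python scripts to look and compute and a shell command to move; the robot and the scene stay as the last step left them, time stands still between calls to the robot, and variables do not carry over. Pictures are saved under pics/ and viewed, and the job is handed in when it is done.

```bash
mkdir -p pics; ls; python3 - <<'E'
from workcell import bot
import cv2,json
for n in ("scene","top"):
    im=bot.camera(n); cv2.imwrite(f"pics/{n}0.png",im[:,:,::-1])
    print(n,bot.calibration(n))
    for t in ("medium_key_top",):
        print(t,bot.spot_point(n,t))
o=bot.get_obs(); print(o)
print(bot.calibration("wrist"))
E
```

```text
pics
scene {'intrinsics': array([[430.92342546,   0.        , 321.30032231],
       [  0.        , 430.92342546, 196.805061  ],
       [  0.        ,   0.        ,   1.        ]]), 'xyz': array([0.07593531, 0.44829506, 0.71200997]), 'attitude': array([-0.37178846,  0.84420233, -0.35642568,  0.1485143 ])}
medium_key_top [{'point': [0.5217, 0.5958], 'score': 0.57}]
top {'intrinsics': array([[384.74832496,   0.        , 322.15088456],
       [  0.        , 384.74832496, 201.90757217],
       [  0.        ,   0.        ,   1.        ]]), 'xyz': array([0.36225108, 0.02010131, 0.9374772 ]), 'attitude': array([ 0.70996403, -0.69742934,  0.06223351, -0.07530187])}
medium_key_top [{'point': [0.4883, 0.5933], 'score': 0.63}]
{'clock': 0.2, 'joint_pos': array([-1.18900180e+00,  2.41154399e-01,  4.26527301e-03,  1.33516893e+00,
        6.24104540e-07,  1.57075050e+00]), 'joint_vel': array([-0.00013943, -0.00298309,  0.00434617, -0.00053842,  0.00072065,
        0.00065182]), 'tau': array([-1.72265859e-04, -3.72246158e+01,  2.52394885e+01,  1.23731393e-02,
        2.16049779e-05,  9.52912160e-06]), 'eef_pos': array([ 0.18616202, -0.46367154,  0.23074858]), 'tool_rot': array([ 9.81829840e-01,  1.89762398e-01, -1.19379910e-04, -6.19467952e-04]), 'ft_force': array([ 0.41799433, -0.03945399, -0.52993851]), 'ft_torque': array([ 0.02114557,  0.00575604, -0.0029647 ]), 'grip_width': 0.08578572719413902}
{'intrinsics': array([[309.70691629,   0.        , 319.18950302],
       [  0.        , 309.70691629, 199.14910324],
       [  0.        ,   0.        ,   1.        ]]), 'tool_from_camera': array([[-3.29927049e-05, -9.65750267e-01, -2.59473351e-01,
         6.47158338e-02],
       [ 9.99999998e-01, -1.67828185e-05, -6.46875424e-05,
        -9.62817812e-04],
       [ 5.81173172e-05, -2.59473353e-01,  9.65750266e-01,
        -1.43319447e-01],
       [ 0.00000000e+00,  0.00000000e+00,  0.00000000e+00,
         1.00000000e+00]])}
```

View pics/scene0.png

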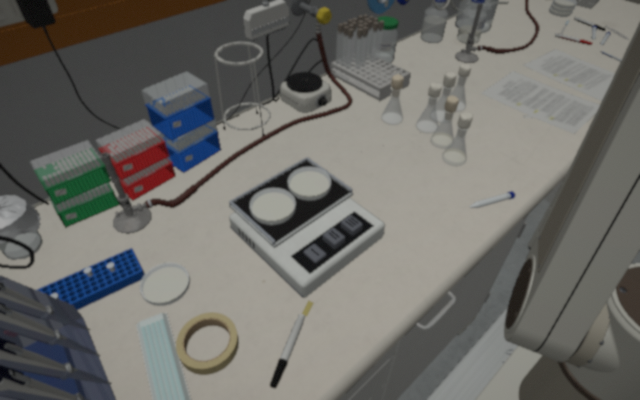

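View pics/top0.png

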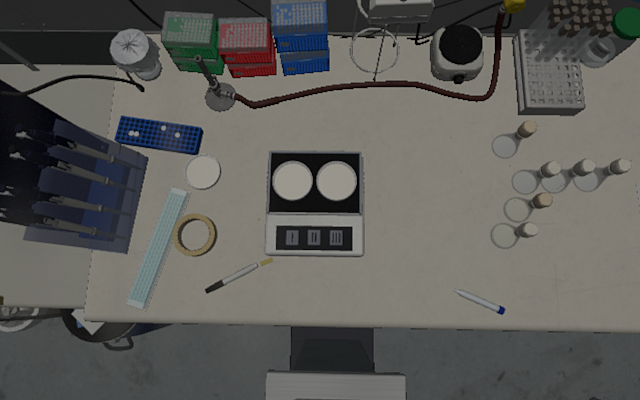

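```bash
cat > h.py <<'E'
import numpy as np
from scipy.spatial.transform import Rotation as R
from workcell import bot
def onplane(n,uv,z):
    c=bot.calibration(n);K=c['intrinsics']
    d=R.from_quat(c['attitude']).as_matrix()@np.linalg.solve(K,[uv[0],uv[1],1])
    p=np.array(c['xyz']); return p+d*(z-p[2])/d[2]
def proj(n,P):
    c=bot.calibration(n);q=R.from_quat(c['attitude']).as_matrix().T@(np.array(P)-c['xyz']);q=c['intrinsics']@q
    return q[:2]/q[2]
E
python3 - <<'E'
from h import *
print(onplane('scene',(.5217*640,.5958*400),.072),onplane('top',(.4883*640,.5933*400),.072))
import cv2
for n,(x,y) in (('scene',(334,238)),('top',(312,237))):
    im=cv2.imread(f'pics/{n}0.png')
    s=60 
    cv2.imwrite(f'pics/{n}0c.png',cv2.resize(im[y-50:y+50,x-65:x+65],None,fx=6,fy=6,interpolation=cv2.INTER_CUBIC))
E
```

```text
[0.44635619 0.05967123 0.072     ] [0.4512244  0.05798799 0.072     ]
```

View crops.

The shaker is in the middle of both views. The keys sit at about (315,250), (333,237), (350,224) in scene and (292,237), (313,237), (335,237) in top.

View pics/scene0c.png

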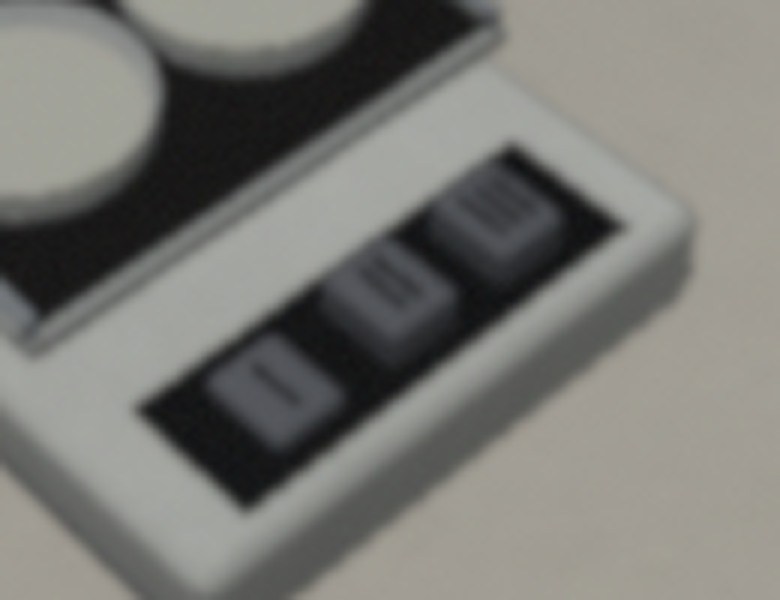

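View pics/top0c.png

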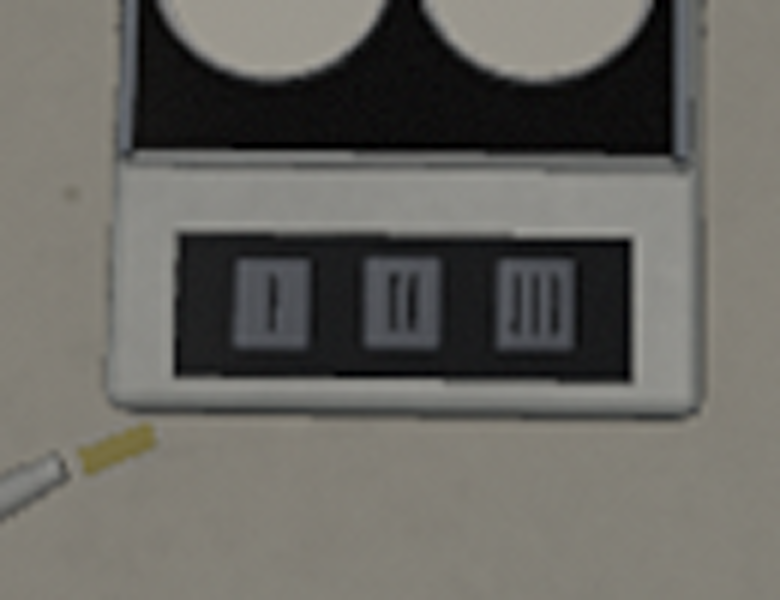

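```bash
python3 - <<'E'
from h import *
for n in ('scene','top'):
  for t in ('medium_key','slow_key','fast_key'):
    for m in bot.masks_of(n,t)[:3]:
        v,u=np.nonzero(m['pixels']); 
        if len(u): print(n,t,round(m['score'],2),len(u),u.mean().round(1),v.mean().round(1),onplane(n,(u.mean(),v.mean()),.072).round(4))
# platform edges on top, z=0.1
print(onplane('top',(267,215),.056),onplane('top',(362,214),.056))
E
```

```text
scene medium_key 0.7 259 333.1 237.5 [0.4489 0.0594 0.072 ]
scene medium_key 0.45 239 314.6 252.6 [0.4456 0.1106 0.072 ]
scene slow_key 0.59 268 314.5 252.6 [0.4457 0.1107 0.072 ]
scene fast_key 0.57 291 351.4 224.2 [0.4492 0.0085 0.072 ]
top medium_key 0.45 229 314.3 237.6 [0.4507 0.054  0.072 ]
top slow_key 0.53 198 292.0 237.0 [0.4512 0.1044 0.072 ]
top fast_key 0.68 204 336.2 238.1 [0.4504 0.0046 0.072 ]
[0.50294569 0.16583917 0.056     ] [ 0.50898369 -0.05471522  0.056     ]
```

Slow (left) key is down. The key centre is at about (0.450, 0.057) with yaw near 0. I'll hover above it with the fingers shut, then check with the wrist camera.

```bash
python3 -m inch '[[0.439,-0.385,0.05,0.182,1],[0.439,-0.385,0.05,0.182,1],[0.439,-0.385,0.05,0.182,1],[0.439,-0.385,0.05,0.182,1],[0.439,-0.385,0.05,0.182,1],[0.439,-0.385,0.05,0.182,1],[0.439,-0.385,0.05,0.182,1],[0.439,-0.385,0.05,0.182,1],[0.439,-0.385,0.05,0.182,1],[0.439,-0.385,0.05,0.182,1]]'; python3 -m inch '[[0,0,0,0,1],[0,0,0,0,1]]'
cat >> h.py <<'E'
def wplane(uv,z,o):
    c=bot.calibration('wrist');K=c['intrinsics'];T=c['tool_from_camera']
    a=np.array([(uv[0]-K[0,2])/K[0,0],(uv[1]-K[1,2])/K[1,1]]);r=np.linalg.norm(a)
    d=np.r_[np.sin(r)*a/max(r,1e-9),np.cos(r)]
    Rt=R.from_quat(o['tool_rot']).as_matrix()
    p=Rt@T[:3,3]+o['eef_pos'];d=Rt@T[:3,:3]@d
    return p+d*(z-p[2])/d[2]
E
python3 - <<'E'
from h import *
import cv2
o=bot.get_obs();im=bot.camera('wrist');cv2.imwrite('pics/w1.png',im[:,:,::-1])
print(o['eef_pos'],R.from_quat(o['tool_rot']).as_matrix().round(4),o['clock'],o['joint_vel'].round(3),o['ft_force'],o['grip_width'])
for m in bot.spot_point('wrist','medium_key_top'):
    uv=np.array(m['point'])*[640,400];print(m['score'],uv,wplane(uv,.072,o))
for t,z in (('medium_key',.072),('slow_key',.062),('fast_key',.072)):
    for m in bot.masks_of('wrist',t)[:2]:
        v,u=np.nonzero(m['pixels']);print(t,m['score'],len(u),u.mean(),v.mean(),wplane((u.mean(),v.mean()),z,o))
E
```

```text
clock: 1.75
eef_pos: [0.4524, 0.0278, 0.1811]
tool_rot: [1.0, 0.023, -0.0, -0.013]
ft_force: [0.2, 0.5, 0.6]
grip_width: 0.0002
clock: 2.0
eef_pos: [0.4507, 0.0244, 0.1813]
tool_rot: [1.0, 0.019, -0.001, -0.012]
ft_force: [0.7, -1.0, -0.1]
grip_width: 0.0001
[0.450737   0.02443224 0.18125584] [[ 0.9993  0.0385 -0.0025]
 [ 0.0385 -0.999   0.0246]
 [-0.0015 -0.0247 -0.9997]] 2.0 [-0.01  -0.012 -0.005 -0.002  0.003  0.   ] [ 0.73469418 -1.01817174 -0.10239689] 0.00010888718489325446
0.76 [287.168 190.6  ] [0.45325294 0.05493741 0.072     ]
medium_key 0.76 1521 288.4733727810651 189.40631163708088 [0.45433547 0.05384155 0.072     ]
slow_key 0.93 1234 235.24716369529983 185.77390599675851 [0.45330984 0.10346752 0.062     ]
fast_key 0.83 1497 346.34134936539743 191.43286573146293 [0.45473876 0.00513461 0.072     ]
```

View pics/w1.png

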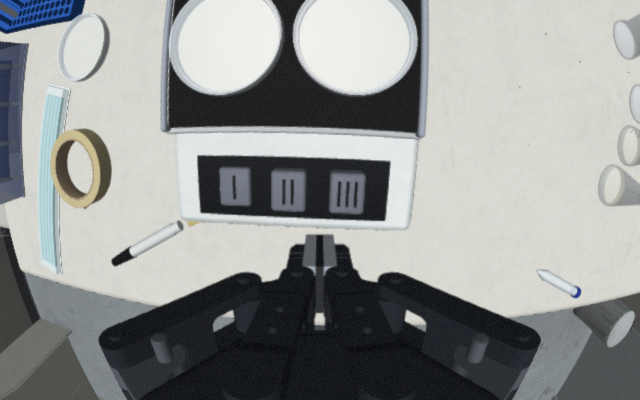

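The keys show at (235,186), (288,190) and (347,192), one, two and three ribs, and the tool is about 30 mm to the right of the middle key. I'll line up and descend to about 18 mm above it.

```bash
python3 -m inch '[[0.0025,-0.0283,0.03,0.018,1],[0.0025,-0.0283,0.0917,0.018,1],[0.0025,-0.0283,0.0917,0.018,1],[0.0025,-0.0283,0.0917,0.018,1],[0.0025,-0.0283,0.0917,0.018,1]]'
python3 - <<'E'
from h import *
import cv2
o=bot.get_obs();im=bot.camera('wrist');cv2.imwrite('pics/w2.png',im[:,:,::-1])
print(o['eef_pos'],R.from_quat(o['tool_rot']).as_matrix().round(4),o['clock'],o['ft_force'])
for t,z in (('medium_key',.072),('slow_key',.062),('fast_key',.072)):
    for m in bot.masks_of('wrist',t)[:2]:
        v,u=np.nonzero(m['pixels']);print(t,m['score'],len(u),u.mean(),v.mean(),wplane((u.mean(),v.mean()),z,o))
for n in('scene','top'):
    im=bot.camera(n)
    x,y=(334,220) if n=='scene' else (312,225)
    cv2.imwrite(f'pics/{n}2.png',cv2.resize(im[y-50:y+50,x-65:x+65,::-1],None,fx=6,fy=6,interpolation=cv2.INTER_CUBIC))
E
```

```text
clock: 2.88
eef_pos: [0.4555, 0.0301, 0.0925]
tool_rot: [1.0, 0.018, 0.001, -0.023]
ft_force: [0.3, 1.1, 0.2]
grip_width: -0.0003
[0.45548647 0.03009389 0.09253767] [[ 9.993e-01  3.630e-02  7.000e-04]
 [ 3.620e-02 -9.983e-01  4.620e-02]
 [ 2.400e-03 -4.620e-02 -9.989e-01]] 2.875 [0.32531057 1.07565043 0.19142706]
medium_key 0.86 2910 278.9821305841924 228.3037800687285 [0.45752833 0.05478457 0.072     ]
slow_key 0.58 2284 207.92994746059546 223.14798598949213 [0.45399932 0.10282646 0.062     ]
fast_key 0.74 2947 367.0529351883271 233.32134373939599 [0.45712635 0.0045743  0.072     ]
```

View pics/w2.png

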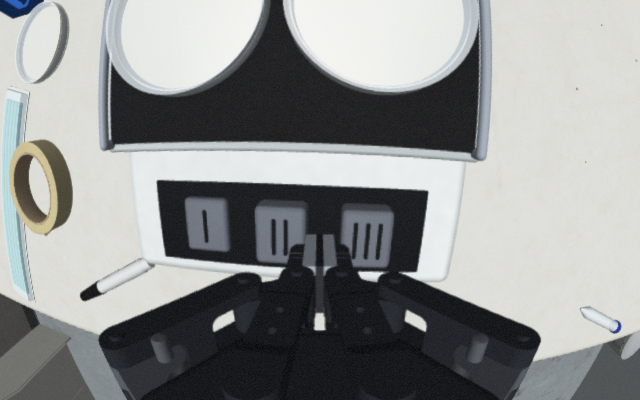

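View pics/scene2.png

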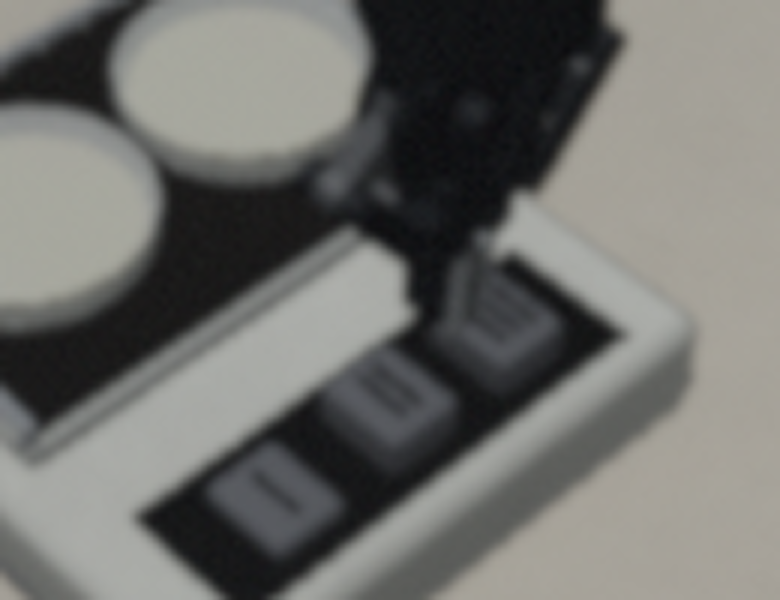

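The tip is about 25 mm right of the key, between medium and fast, and the tilt has grown. The lateral move wasn't executed as commanded, so I need to find out why before going on.

```bash
python3 - <<'E'
from h import *
o=bot.get_obs();print(o['joint_pos'].round(4),o['joint_vel'].round(3),o['tau'].round(2),o['ft_force'],o['clock'])
E
```

```text
[ 0.0355  0.2699 -0.3489  0.9524  0.0461  3.1406] [ 0.001  0.006 -0.008 -0.001 -0.    -0.001] [-1.000e-02 -3.483e+01  2.146e+01  0.000e+00  1.500e-01  0.000e+00] [ 0.14156568 -0.33629712  0.34316203] 3.175
```

View pics/top2.png

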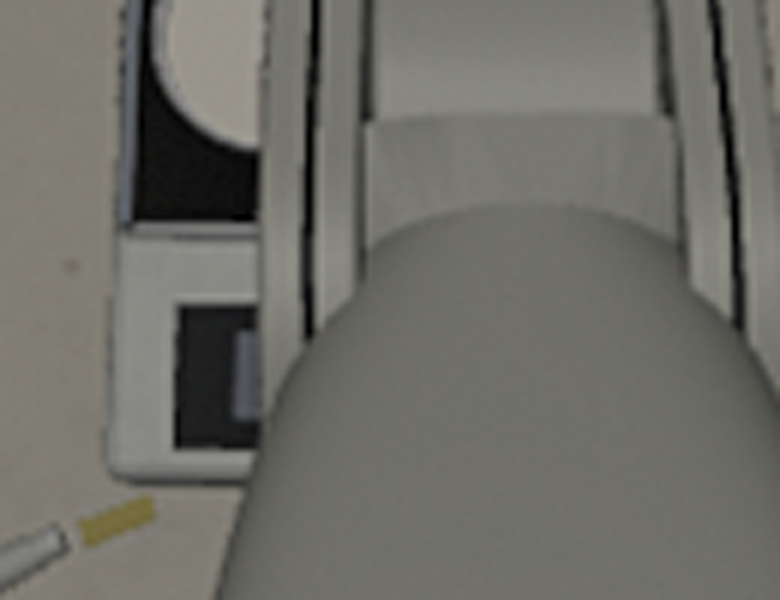

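The cause is that joint 6 sits at its upper limit, 3.1406. I'll back up a little, turn the other way and see which pose it goes to.

```bash
python3 -m inch '[[0,0,-0.03,0,1],[0,0,-0.03,-0.12,1],[0,0,-0.03,-0.12,1],[0,0,-0.03,-0.12,1],[0,0,-0.03,-0.12,1]]'
python3 - <<'E'
from h import *
import cv2
o=bot.get_obs();im=bot.camera('wrist');cv2.imwrite('pics/w3.png',im[:,:,::-1])
print(o['joint_pos'].round(4),o['eef_pos'],R.from_quat(o['tool_rot']).as_matrix().round(4),o['clock'],o['ft_force'])
for t,z in (('medium_key',.072),('slow_key',.062),('fast_key',.072)):
    for m in bot.masks_of('wrist',t)[:2]:
        v,u=np.nonzero(m['pixels']);print(t,m['score'],len(u),u.mean(),v.mean(),wplane((u.mean(),v.mean()),z,o))
E
```

```text
clock: 3.8
eef_pos: [0.4537, 0.0287, 0.1204]
tool_rot: [0.989, 0.143, 0.002, -0.023]
ft_force: [-0.6, 0.2, -0.9]
grip_width: 0.0
[ 0.0324  0.237  -0.3056  1.0301  0.0462  2.8871] [0.4536501  0.02872607 0.12035537] [[ 0.9592  0.2828 -0.0035]
 [ 0.2827 -0.9581  0.0461]
 [ 0.0097 -0.0451 -0.9989]] 3.8 [-0.60921299  0.23763803 -0.86531352]
medium_key 0.56 2535 286.93491124260356 205.93767258382644 [0.45521093 0.05434038 0.072     ]
slow_key 0.86 1997 222.52428642964446 183.94141211817725 [0.45377903 0.10306755 0.062     ]
fast_key 0.72 2421 359.0631970260223 225.52209830648493 [0.45632223 0.00540917 0.072     ]
```

View pics/w3.png

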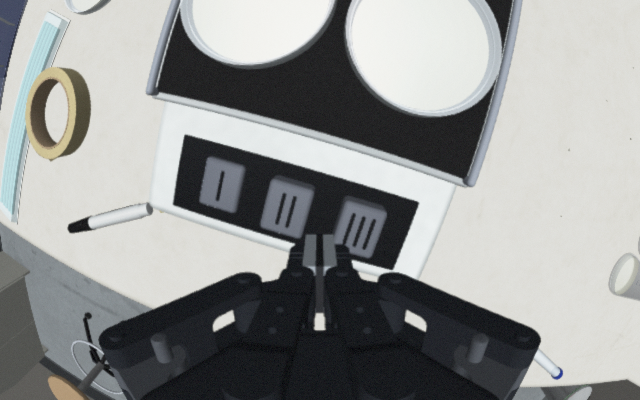

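The commanded pose is the reached one, so a harmless 2.6° tilt stays. Joint 6 now has room. The middle key at (288,205) is about 26 mm to the left, so I'll shift over and descend to z ≈ 0.085.

```bash
python3 -m inch '[[0.007,-0.0231,0,0,1],[0.007,-0.0231,0.0366,0,1],[0.007,-0.0231,0.0366,0,1],[0.007,-0.0231,0.0366,0,1],[0.007,-0.0231,0.0366,0,1]]'
python3 - <<'E'
from h import *
import cv2
o=bot.get_obs();im=bot.camera('wrist');cv2.imwrite('pics/w4.png',im[:,:,::-1])
print(o['joint_pos'].round(4),o['eef_pos'],R.from_quat(o['tool_rot']).as_matrix().round(4),o['clock'],o['ft_force'])
n='scene';im=bot.camera(n)
x,y=(334,220)
cv2.imwrite(f'pics/{n}4.png',cv2.resize(im[y-50:y+50,x-65:x+65,::-1],None,fx=6,fy=6,interpolation=cv2.INTER_CUBIC))
E
```

```text
clock: 4.62
eef_pos: [0.4547, 0.0544, 0.086]
tool_rot: [0.989, 0.143, 0.003, -0.023]
ft_force: [-0.1, 0.0, -0.9]
grip_width: -0.0003
[ 0.0884  0.2789 -0.3517  0.9374  0.0462  2.9428] [0.45472382 0.0543593  0.08601784] [[ 0.959   0.2833 -0.0014]
 [ 0.283  -0.958   0.0462]
 [ 0.0118 -0.0447 -0.9989]] 4.625 [-0.05415471  0.0373049  -0.9332764 ]
```

View pics/w4.png

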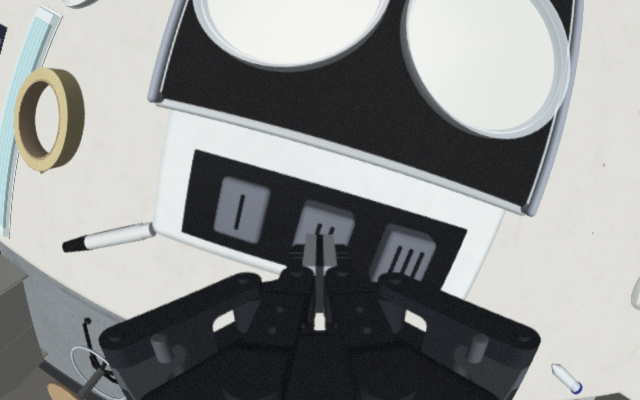

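View pics/scene4.png

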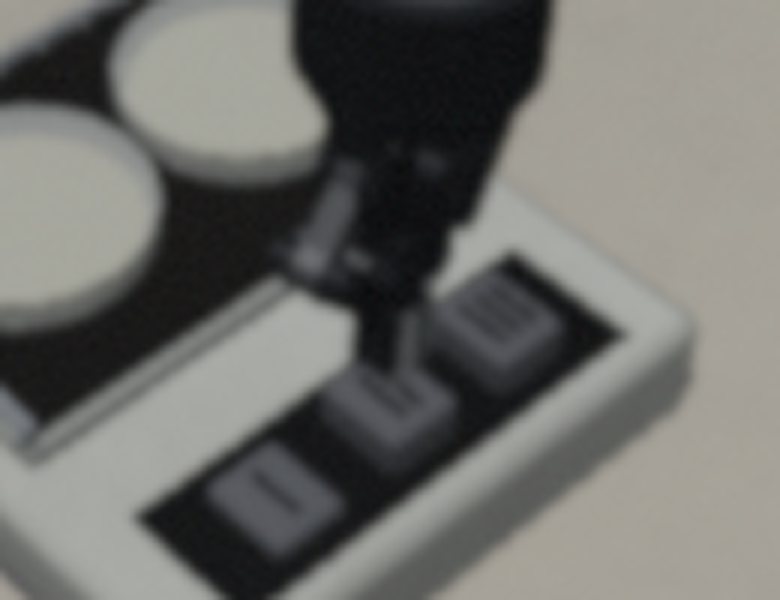

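The tip is over the middle key, at (318,240) in the wrist picture and (395,370) in the scene crop, clear of both neighbours. Pressing in small steps.

```bash
python3 -m inch '[[-0.002,0.0004,0.01,0,1],[-0.002,0.0004,0.016,0,1],[-0.002,0.0004,0.019,0,1],[-0.002,0.0004,0.021,0,1],[-0.002,0.0004,0.0225,0,1],[-0.002,0.0004,0.0225,0,1]]'
python3 - <<'E'
from h import *
o=bot.get_obs();print(o['eef_pos'],o['ft_force'],o['clock'])
E
```

```text
clock: 5.48
eef_pos: [0.4518, 0.0546, 0.0624]
tool_rot: [0.989, 0.143, 0.002, -0.023]
ft_force: [-0.4, 0.2, -0.2]
grip_width: -0.0003
[0.45176187 0.05462754 0.06238884] [-0.39361807  0.17180604 -0.168229  ] 5.475
```

```bash
python3 -m inch '[[0,0,0.001,0,1],[0,0,0.002,0,1],[0,0,0.002,0,1]]'
```

```text
clock: 5.85
eef_pos: [0.4519, 0.0546, 0.062]
tool_rot: [0.989, 0.143, 0.002, -0.023]
ft_force: [-5.1, -1.0, 14.8]
grip_width: -0.0
```

The key is on its hard stop at 15 N. Retracting straight up, then checking.

```bash
python3 -m inch '[[0,0,-0.02,0,1],[0,0,-0.08,0,1],[0,0,-0.12,0,1],[0,0,-0.12,0,1],[0,0.10,-0.12,0,1],[0,0.15,-0.12,0,1],[0,0.15,-0.12,0,1],[0,0.15,-0.12,0,1]]'
python3 - <<'E'
from h import *
import cv2
o=bot.get_obs();im=bot.camera('wrist');cv2.imwrite('pics/w5.png',im[:,:,::-1])
print(o['eef_pos'],o['ft_force'],o['clock'])
n='scene';im=bot.camera(n)
x,y=(334,238)
cv2.imwrite(f'pics/{n}5.png',cv2.resize(im[y-50:y+50,x-65:x+65,::-1],None,fx=6,fy=6,interpolation=cv2.INTER_CUBIC))
E
```

```text
clock: 6.85
eef_pos: [0.4943, -0.096, 0.1717]
tool_rot: [0.99, 0.142, 0.0, -0.023]
ft_force: [-0.1, 0.3, -0.3]
grip_width: 0.0001
[ 0.49429225 -0.09603468  0.17166865] [-0.14041431  0.314535   -0.2934356 ] 6.85
```

View pics/w5.png

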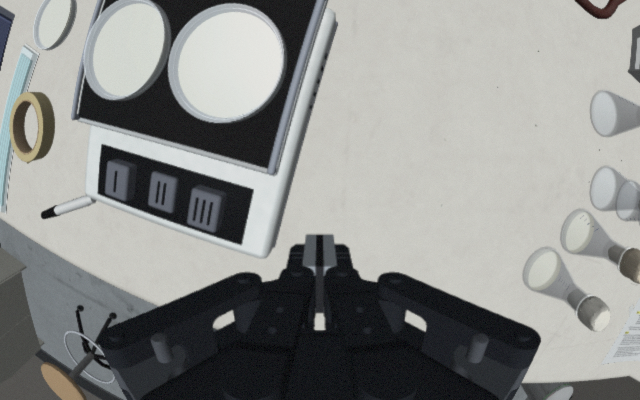

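View pics/scene5.png

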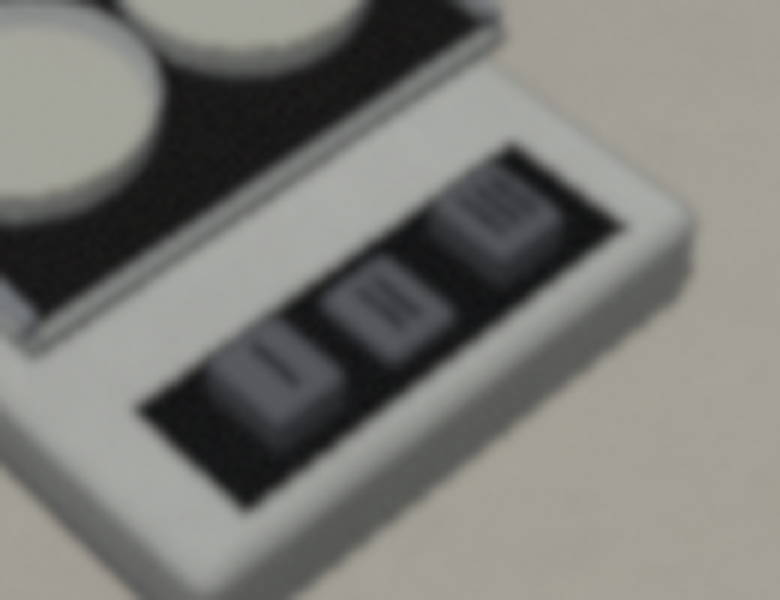

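The middle key at crop (387,308) is down with almost no side showing. The slow key at (275,380) is now up, and the fast key at (497,220) is still up. The gripper is clear of everything.

```bash
python3 -c "
from workcell import bot
print(bot.job_done())"
```

```text
the job is handed in; nothing more can be done
None
```

The shaker is switched to medium. I pressed the middle key to its hard stop with shut fingers; the push peaked at about 15 N in the readings. I then retracted clear and handed in the job at about 6.9 s on the clock.

- **Key states:** in the last scene picture the medium key stays down, the slow key, which was down at the start, has popped up, and the fast key is still up. I saw no sign that the fast key moved. The wrist force reads about zero, so the robot is touching nothing.
- **What went wrong on the way:** my first turn ran joint 6 to the end of its range. That left the tool about 25 mm to the right, between the medium and fast keys, and tilted by about 2.6°. I noticed before any contact, turned back and re-centred over the key. The tilt stayed for the press.
- **Where measurements disagreed:** the cameras differed on the key's position by up to about 9 mm front to back and 6 mm along the row. I aimed between them; the key top is 36 by 30 mm.

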